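Clamp a carbon shaft with the recessed cam screw

TASK

Take the large red T-handle hex key from its stand, fit it down the guide hole of the blue shaft clamp and turn it under light pressure until it drops fully into the hidden socket of the screw, then turn it clockwise until it comes up firmly against its stop and the shaft is held, without forcing the key at any point. Finally draw the key out and stand it back in its empty hole, leaving the blue key and everything else where it is.

Things in the scene. Friction and masses are not known exactly. Their poses are not given: they have to be found in the camera images.
- key_handle (a point): centre of the grip bar of the large T-handle hex key: red bar with black ends, 84 mm long (its y axis), 20 mm thick (its x axis), 24 mm high. Its z axis runs up along the shank from the tip. The key is 102 mm tall overall, weighs about 200 g and at the start stands upright on its tip in one of the two holes of the stand
- key_tip (a point): tip of the large key: end of the bright hexagonal shank, 19 mm across flats, 22 mm across corners, chamfered over the last 2 mm; 90 mm below key_handle along the shank. Two flats of the hexagon are parallel to the bar. The shank is plain up to 68 mm above the tip
- hex_key: the large red T-handle key as a whole; origin at its tip, z up the shank
- small_key: smaller blue T-handle key, 90 mm tall, standing in the other hole of the stand; not needed, leave it there
- key_stand: beech block 62 x 164 mm, 45 mm high, fixed; origin under its centre. It has two like round holes, 26 mm wide and 36 mm deep, 100 mm apart along its y axis; which of them holds the large key differs
- hole_a (a point): centre of the mouth of the hole at the stand's -y end, 45 mm above the cradle (hole floor 36 mm lower)
- hole_b (a point): centre of the mouth of the hole at the stand's +y end, 45 mm above the cradle (hole floor 36 mm lower)
- clamp: blue shaft clamp, fixed on the cradle: base 164 (x) x 110 (y) x 10 mm, origin on its underside, 45 mm to +x of the guide hole's axis, z up. Round screw housing (63 mm wide, top 54 mm up) at its -x end, fixed jaw (top 51 mm up) at its +x end, sliding jaw between. The screw is damaged if the key presses on it with more than 45 N before it drops in; 5 to 10 N downward is enough
- guide_hole (a point): centre of the mouth of the round guide hole (25 mm wide, bright steel bush round it) in the top of the housing, 54 mm above the cradle; z up. Turning the screw takes 0.2 to 0.33 N m; 0.4 to 1.05 rad from the start it meets a solid stop, where the resistance jumps up: 0.5 N m is firmly home; beyond about 1.4 N m (contact forces of key and screw over 220 N in all) the socket is spoilt
- screw_face (a point): centre of the screw's top face, at the bottom of the guide hole, 22 mm below guide_hole. The screw turns in place; its resting angle is unknown and hidden in the dark hole. Hexagonal socket in this face: 19.8 mm across flats, 12 mm deep. Until the hexagons are in line (every 60 degrees, within about 4 degrees) the key stops about at this face; in line it drops 12 mm to the socket's floor
- sliding_jaw: bright steel jaw with a black rubber pad, 60 mm wide; its origin is at the clamp's origin when fully open. An eccentric on the screw moves it along the clamp's +x towards the shaft, 2.5 mm per radian that the screw is turned clockwise (seen from above). The screw stays where it is left; turned the other way it opens the jaw again
- shaft: black carbon tube with red and white bands, 16 mm thick, 180 mm long (its y axis), lying loose between the jaws; origin at its centre. It is held when the sliding jaw presses on it with 30 N or more, which comes in the last 0.1 rad before the screw's stop (about 47 N at the stop)
- screw_jar: clear tub of screws, 88 mm wide, 61 mm high, a bystander; origin under its centre
- deli_cup: clear round cup, 119 mm wide, 50 mm high, a bystander; origin under its centre
- mist: small pump bottle, 33 mm wide, 138 mm high, a bystander; origin under its centre

How it is judged:
By the outcome, as a careful person would: the job done as asked, in the order asked, and still so for the second after the job is handed in, with the robot touching nothing.
It also fails if it takes over 64 s, if anything falls off the work surface, if the arm or the gripper's body presses on something with over 40 N, if the wrist force passes 120 N, or if a joint passes its speed limit or range.

ROBOT

A 6-joint arm with a two-finger parallel gripper is mounted at the origin on a cart in front of the work surface, level with it; the furniture and walls round the work are solid. World frame = base frame: x ahead of the robot, y to its left, z up, the work surface at z = 0. Lengths are in m, angles in rad, forces in N, time in s.
With the tool pointing down it reaches from about 0.325 to 0.9 m from the base axis. Payload 6.1 kg.
Tool frame: the origin (TCP) lies midway between the tips of the shut fingers; the grasp point (between the pads) lies 19 mm behind it (env.tcp_to_grasp is the distance from the TCP to the grasp point, in m); z points along the fingers, y is the line along which they close (so a half turn about z gives the same grasp; the last joint's range is limited). The gripper opens to 87 mm and grips with 3 to 60 N. Pads are 19 mm wide; open, the fingers measure 117 mm over their backs; the gripper's body (75 mm by 190 mm) begins 51 mm behind the grasp point.
Start: joints at [-1.368, 0.22, 1.526, -0, 1.395, -0.126], TCP at [0.202, -0.592, 0.223] pointing down, gripper open.
Joint ranges: [-2.98, 2.98], [-0.91, 2.08], [0.09, 2.57], [-1.24, 4.39], [0.2, 2.65], [-2.68, 2.68]. Speed limits (rad/s): [2.57, 2.57, 3.01, 3.14, 3.14, 3.14].

INTERFACE

Orientations are given as a unit quaternion [x, y, z, w].
In Python, from rig import env gives the robot as it stands. Calls block until the motion is done:
- env.goto(position, orientation): joint-space move of the TCP to a pose.
- env.servo_line(position, speed=0.15, attitude=None, force_limit=None): straight line of the TCP; attitude=None keeps the orientation; speed is the mean speed in m/s. With force_limit (N) it stops when the force on the tool has changed by that much, and returns True; else False.
- env.goto_joints(angles): joint-space move.
- env.move_gripper(opening): finger opening in m; the grip force is fixed at half the most; returns when the fingers have stopped.
- env.sleep(seconds).
- env.inverse_kinematics(position, orientation): joint angles nearest the present ones, or None.
- env.capture(name): name is "scene" or "top"; returns (picture, depth): 420x560x3 uint8, red, green, blue; 420x560 float32, m along the optical axis (not along the pixel's ray), 0 where there is no reading.
- env.get_calibration(name): a dict with "fov_y" (degrees; the focal length in pixels is half the picture's height over the tangent of half this angle, whatever the lens; pixels are square), "cx", "cy" (the principal point, pixels), "world_from_camera" (4x4, takes a point from camera to world coordinates). Camera axes: x right, y up, looking along -z (the intrinsics and any distortion apply to the point x, -y, -z); pixel columns grow to the right and rows downward; lengths in m; the calibration is good to about 2 mm. A picture is of the moment at which its call begins. get_calibration takes no time and is no camera call.
A pose or a line that the arm cannot do raises env.IKError and nothing moves.
- env.sign_off(): hands the job in; it is judged then, once.
Readings, each from a call of its own:
- env.read_time_s(): time.
- env.read_q(): joint angles.
- env.read_joint_velocities(): joint speeds.
- env.read_effort(): joint torques, N m.
- env.read_ee_pos(): TCP position.
- env.read_tcp_rot(): TCP orientation.
- env.read_force(): force on the tool from outside, world axes, zero at the start.
- env.read_wrist_torque(): the same for the moment, N m.
- env.read_grip_width(): finger opening in m.
- env.read_gripper_force(): force on a finger pad.
Only numpy, scipy, OpenCV 4.12 (cv2) and the standard library are available. Lean on these libraries where they do the work, as an engineer would, in place of code of your own. Each camera call takes 0.05 s, during which the arm holds its last target. There are 200 camera calls.

## Working session

There is one attempt and no reset: what is moved stays moved. The work goes in short steps, each a Python script; the robot and the scene stay as the last script left them, time stands still between calls to the robot, and variables do not carry over. Pictures are saved under pics/ and viewed, at most 10 in all, crops included, and the job is handed in when it is done.

```bash
ls; mkdir -p pics
python3 - <<'E'
from rig import env
import cv2,numpy as np
for n in ("top","scene"):
    p,d=env.capture(n); cv2.imwrite(f"pics/{n}0.png",p[:,:,::-1]); np.savez(f"{n}0.npz",p=p,d=d)
    c=env.get_calibration(n); print({k:(np.round(v,4).tolist() if k=="world_from_camera" else v) for k,v in c.items()})
print(env.read_time_s(),env.tcp_to_grasp,env.read_tcp_rot())
E
```

```text
pics
{'fov_y': 47.78788159622612, 'cx': 273.86703288590536, 'cy': 211.2960693395231, 'world_from_camera': [[0.0087, 0.9985, -0.0539, 0.463], [-0.9999, 0.0095, 0.0139, 0.0879], [0.0144, 0.0537, 0.9985, 1.2828], [0.0, 0.0, 0.0, 1.0]]}
{'fov_y': 55.959058294477124, 'cx': 276.2137787790766, 'cy': 213.9224229159679, 'world_from_camera': [[-0.8646, 0.3672, -0.3429, 0.2001], [-0.5022, -0.6498, 0.5706, 0.634], [-0.0133, 0.6655, 0.7462, 0.8086], [0.0, 0.0, 0.0, 1.0]]}
0.1 0.0187 [ 9.86513861e-01  1.63675278e-01 -3.47317103e-05 -8.96446930e-04]
```

View pics/top0.png

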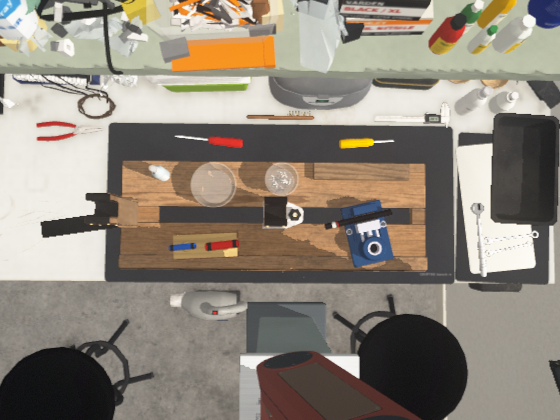

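View pics/scene0.png

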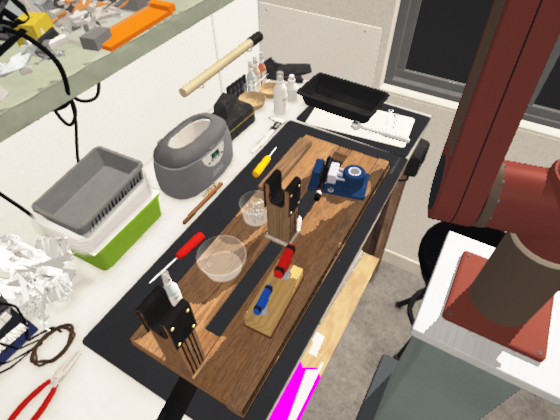

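The top view shows the red key at about (222,245) and the blue key at (183,246), both in the stand. The clamp is at (368,235) with its bush at (374,249). Knife blocks stand at (280,213) and (120,210). In the scene view the red key is at (286,260) and the bush at (354,172). Next I'll measure these points.

```bash
cat > h.py <<'E'
import numpy as np,cv2
from rig import env
def cal(n):
    c=env.get_calibration(n); return c,210/np.tan(np.radians(c["fov_y"]/2)),np.array(c["world_from_camera"])
def pts(n,d):
    c,f,T=cal(n); v,u=np.mgrid[:420,:560]
    P=np.stack([(u-c["cx"])/f*d,-(v-c["cy"])/f*d,-d],-1)
    return P@T[:3,:3].T+T[:3,3]
def ray(n,u,v):
    c,f,T=cal(n); return T[:3,3],T[:3,:3]@np.array([(u-c["cx"])/f,-(v-c["cy"])/f,-1])
def onplane(n,u,v,z):
    o,r=ray(n,u,v); return o+r*(z-o[2])/r[2]
def tri(a,b):
    (o,r),(p,s)=ray("top",*a),ray("scene",*b)
    t=np.linalg.lstsq(np.stack([r,-s],1),p-o,rcond=None)[0]
    A,B=o+r*t[0],p+s*t[1]; return (A+B)/2,np.linalg.norm(A-B)
E
python3 - <<'E'
from h import *
np.set_printoptions(precision=4,suppress=True)
boxes={"top":{"red":(200,232,245,258),"blue":(165,235,202,256),"clamp":(340,195,400,270)},"scene":{"red":(268,238,302,282),"blue":(248,280,280,320)}}
for n in ("top","scene"):
    z=np.load(n+"0.npz"); p=z["p"].astype(int); W=pts(n,z["d"])
    R,G,B=p[...,0],p[...,1],p[...,2]
    M={"red":(R>100)&(G<60)&(B<60),"blue":(B>90)&(R<70)&(B>G+40)}
    for k in ("red","blue"):
        a,b,c,d=boxes[n][k]; m=np.zeros((420,560),bool); m[b:d,a:c]=M[k][b:d,a:c]
        v,u=np.nonzero(m); r=cv2.minAreaRect(np.stack([u,v],1).astype(np.float32)); Q=W[m]
        zt=np.percentile(Q[:,2],90); T=Q[abs(Q[:,2]-zt)<.006]
        ev=np.linalg.svd(T[:,:2]-T[:,:2].mean(0),full_matrices=False)[2][0]
        print(n,k,m.sum(),u.mean(),v.mean(),r,"top",T.mean(0),zt,len(T),"yaw",np.degrees(np.arctan2(ev[1],ev[0])))
    for name,uv in {"top":[("wood",(250,240)),("blackslot",(200,215)),("board",(130,130)),("stand",(203,247)),("housing",(374,240)),("knife",(275,205)),("knife2",(125,205)),("bottle",(160,174))],"scene":[]}[n]:
        print(name,np.median(W[uv[1]-1:uv[1]+2,uv[0]-1:uv[0]+2].reshape(-1,3),0))
    x0,y0,x1,y1=(165,225,255,270) if n=="top" else (235,235,310,340)
    x2,y2,x3,y3=(330,190,410,275) if n=="top" else (305,145,380,205)
    a=cv2.resize(p[y0:y1,x0:x1].astype(np.uint8),None,fx=5,fy=5,interpolation=2)
    b=cv2.resize(p[y2:y3,x2:x3].astype(np.uint8),None,fx=5,fy=5,interpolation=2)
    H=max(a.shape[0],b.shape[0]); 
    im=np.hstack([cv2.copyMakeBorder(q,0,H-q.shape[0],0,0,0) for q in (a,b)])
    print(im.shape); cv2.imwrite(f"pics/{n}_c.png",im[:600,:800+50,::-1] if im.shape[1]<=800 else cv2.resize(im,(800,int(H*800/im.shape[1])))[:,:,::-1])
E
```

```text
top red 180 221.98333333333332 244.64444444444445 ((221.97030639648438, 244.70297241210938), (6.9652605056762695, 32.6372184753418), 84.2894058227539) top [0.4425 0.1999 0.1104] 0.11293236879789026 161 yaw -82.24945661255802
top blue 107 182.3644859813084 246.3644859813084 ((181.9970245361328, 246.46173095703125), (5.06196928024292, 26.306901931762695), 85.60128784179688) top [0.4373 0.2991 0.0986] 0.10089769006709814 88 yaw -83.4930294503947
wood [ 0.454   0.1339 -0.0003]
blackslot [ 0.5221  0.2753 -0.039 ]
board [ 0.7591  0.4753 -0.0393]
stand [0.4351 0.2545 0.0441]
housing [ 0.4572 -0.19    0.0543]
knife [0.5399 0.0694 0.1402]
knife2 [0.5384 0.4393 0.1099]
bottle [0.6198 0.3613 0.0828]
(425, 850, 3)
scene red 298 284.3154362416107 261.06375838926175 ((284.80029296875, 260.6119079589844), (11.549745559692383, 36.1927490234375), 25.201122283935547) top [0.4411 0.2019 0.1104] 0.11232847236220635 205 yaw 96.91350789236839
scene blue 195 262.46153846153845 300.0820512820513 ((262.9999694824219, 299.5), (8.497057914733887, 31.304948806762695), 26.56505012512207) top [0.436  0.3021 0.0978] 0.09972395361264637 143 yaw 95.8876262115887
(525, 750, 3)
```

View pics/top_c.png

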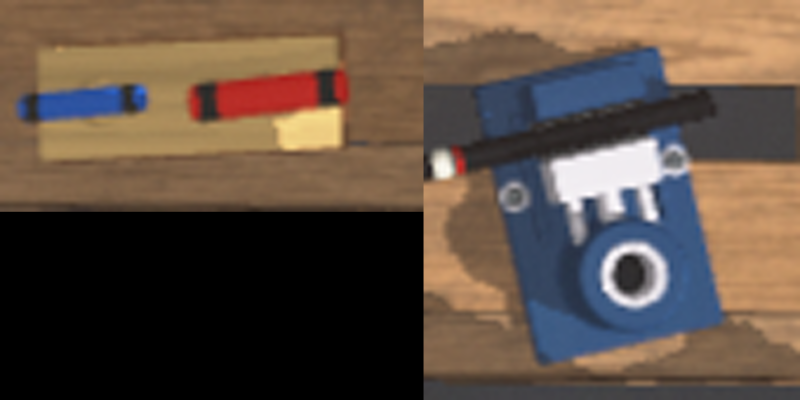

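View pics/scene_c.png

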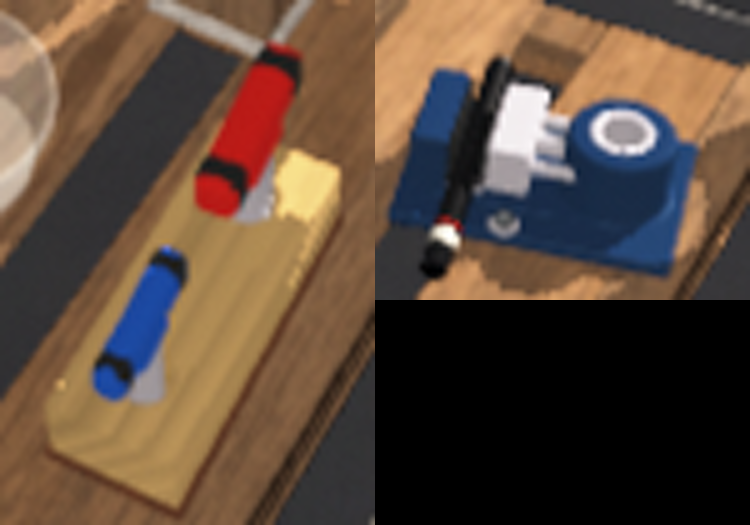

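The crops show the red key at the stand's -y end (hole_a), with its bar running about 7° off world y, and a clear bush ring on the housing. I'll refine the bush centre and the clamp axis, and check the wrist travel.

```bash
cat >> h.py <<'E'
def bush(n,p):
    a,b,c,d=(360,235,390,265) if n=="top" else (336,158,372,186)
    m=(p[b:d,a:c].min(-1)>135).astype(np.uint8)
    cs=cv2.findContours(m,cv2.RETR_EXTERNAL,cv2.CHAIN_APPROX_NONE)[0]
    k=max(cs,key=cv2.contourArea); e=cv2.fitEllipse(k); return (e[0][0]+a,e[0][1]+b),e[1]
def quat(yaw):  # tool down, tool x at yaw
    return [np.cos(yaw/2),np.sin(yaw/2),0,0]
E
python3 - <<'E'
from h import *
np.set_printoptions(precision=4,suppress=True)
uv={}
for n in ("top","scene"):
    p=np.load(n+"0.npz")["p"]; c,ax=bush(n,p); uv[n]=c
    print(n,c,ax,onplane(n,*c,.054))
print("tri",tri(uv["top"],uv["scene"]))
# bar ray checks at handle centre height
print(onplane("top",222.0,244.65,.106),onplane("scene",284.5,260.8,.103), tri((222,244.65),(284.5,260.8)))
for nm,pos in (("key",[.442,.201,.2]),("clamp",[.438,-.192,.2])):
    for y in range(-180,180,30):
        q=env.inverse_kinematics(pos,quat(np.radians(y))); print(nm,y,None if q is None else np.array(q))
print(env.read_q())
E
```

```text
top (374.3782196044922, 247.78665924072266) (13.195746421813965, 13.535686492919922) [ 0.437  -0.1907  0.054 ]
scene (354.0493221282959, 170.95591926574707) (8.384071350097656, 12.6519193649292) [ 0.4372 -0.1915  0.054 ]
tri (array([ 0.437 , -0.1906,  0.0548]), np.float64(0.00017406930120469682))
[0.4427 0.1991 0.106 ] [0.4404 0.2031 0.103 ] (array([0.4424, 0.1998, 0.0975]), np.float64(0.0002538308346017422))
key -180 [ 0.2642 -0.1009  1.9057 -0.      1.3368 -1.3066]
key -150 [ 0.2642 -0.1009  1.9057 -0.      1.3368 -1.8302]
key -120 [ 0.2642 -0.1009  1.9057 -0.      1.3368 -2.3538]
key -90 None
key -60 None
key -30 [ 0.2642 -0.1009  1.9057 -0.      1.3368  2.3586]
key 0 [ 0.2642 -0.1009  1.9057 -0.      1.3368  1.835 ]
key 30 [ 0.2642 -0.1009  1.9057 -0.      1.3368  1.3114]
key 60 [ 0.2642 -0.1009  1.9057 -0.      1.3368  0.7878]
key 90 [ 0.2642 -0.1009  1.9057 -0.      1.3368  0.2642]
key 120 [ 0.2642 -0.1009  1.9057 -0.      1.3368 -0.2594]
key 150 [ 0.2642 -0.1009  1.9057 -0.      1.3368 -0.783 ]
clamp -180 [-0.5782 -0.1198  1.9229 -0.      1.3385 -2.149 ]
clamp -150 [-0.5782 -0.1198  1.9229 -0.      1.3385 -2.6726]
clamp -120 None
clamp -90 [-0.5782 -0.1198  1.9229 -0.      1.3385  2.5634]
clamp -60 [-0.5782 -0.1198  1.9229 -0.      1.3385  2.0398]
clamp -30 [-0.5782 -0.1198  1.9229 -0.      1.3385  1.5162]
clamp 0 [-0.5782 -0.1198  1.9229 -0.      1.3385  0.9926]
clamp 30 [-0.5782 -0.1198  1.9229 -0.      1.3385  0.469 ]
clamp 60 [-0.5782 -0.1198  1.9229 -0.      1.3385 -0.0546]
clamp 90 [-0.5782 -0.1198  1.9229 -0.      1.3385 -0.5782]
clamp 120 [-0.5782 -0.1198  1.9229 -0.      1.3385 -1.1018]
clamp 150 [-0.5782 -0.1198  1.9229 -0.      1.3385 -1.6254]
[-1.3681  0.2212  1.5275 -0.      1.3947 -0.1261]
```

Run:
```python
from h import *
np.set_printoptions(precision=4,suppress=True)
Y=np.radians(97.2)
env.goto([.4422,.2005,.20],quat(Y)); print(env.read_time_s())
print(env.servo_line([.4422,.2005,.080],speed=.12,force_limit=12),env.read_force())
env.move_gripper(0.0); print(env.read_grip_width(),env.read_gripper_force(),env.read_force(),env.read_wrist_torque(),env.read_ee_pos(),env.read_time_s())
print(env.servo_line([.4422,.2005,.205],speed=.12))
print(env.read_grip_width(),env.read_force(),env.read_wrist_torque())
env.goto([.437,-.191,.175],quat(Y)); print(env.read_time_s(),env.read_ee_pos(),env.read_wrist_torque(),env.read_force())
for n in ("top","scene"):
    p,d=env.capture(n); np.savez(n+"1.npz",p=p,d=d); 
    a,b,c,d=(320,185,440,275) if n=="top" else (300,90,420,180)
    cv2.imwrite(f"pics/{n}1.png",cv2.resize(p[b:d,a:c],None,fx=6,fy=6,interpolation=2)[:,:,::-1])
```

```text
3.0083
False [0.2057 0.3982 0.1284]
0.019910597260129892 29.83356029726565 [-0.3098  0.0036  0.1651] [-0.0101 -0.0867 -0.0013] [0.4422 0.2005 0.08  ] 5.25
False
0.019782141953253656 [-0.4529 -0.2942 -2.2453] [-0.0005 -0.1593 -0.0195]
7.9 [ 0.4373 -0.1902  0.175 ] [-0.039  -0.1165 -0.0021] [ 0.4786  0.3533 -1.724 ]
```

View pics/scene1.png

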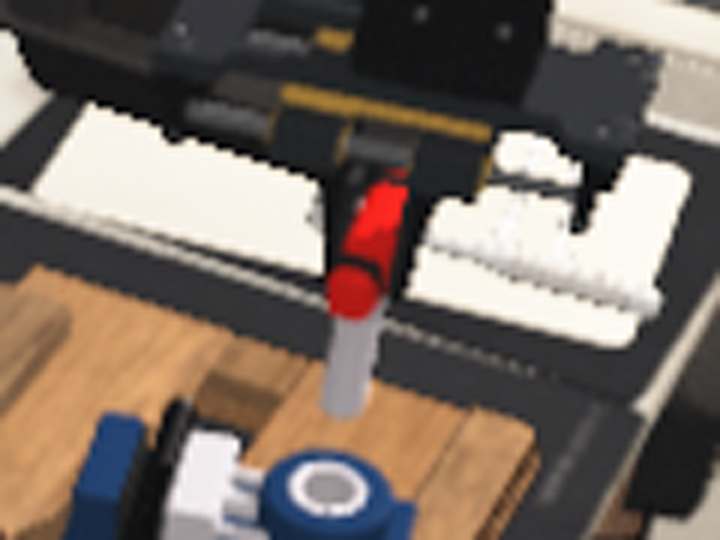

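The red key is held upright. Its tip is at crop (345,415), which is full-frame (357.5,159), above and behind the bush at crop (328,488). I'll compare this with the expected projection.

Run:
```python
from h import *
np.set_printoptions(precision=4,suppress=True)
def proj(n,P):
    c,f,T=cal(n); q=T[:3,:3].T@(np.array(P)-T[:3,3]); return c["cx"]+f*q[0]/-q[2], c["cy"]-f*q[1]/-q[2]
p=np.load("scene1.npz")["p"].astype(int); 
print("pos",env.read_ee_pos(),env.read_tcp_rot())
e=env.read_ee_pos()
for z in (.1037,.125,.145): print(z,proj("scene",[e[0],e[1],z]))
# shank pixels: grey, bluish-bright against wood (wood r>>b)
for v in range(140,162):
    r=p[v,345:372]; m=(abs(r[:,0]-r[:,2])<28)&(r.mean(1)>90)
    u=np.nonzero(m)[0]+345; print(v,u.min() if len(u) else 0,u.max() if len(u) else 0,len(u))
for n in("top","scene"): print(bush(n,env.capture(n)[0]))
```

```text
pos [ 0.4374 -0.19    0.1751] [0.6607 0.7507 0.0001 0.    ]
0.1037 (np.float64(356.17700510500066), np.float64(157.62907166396556))
0.125 (np.float64(357.2690594927389), np.float64(151.50786906973076))
0.145 (np.float64(358.32465550006515), np.float64(145.5910236350524))
140 351 371 5
141 363 363 1
142 362 363 2
143 356 365 6
144 356 368 13
145 356 370 13
146 355 371 11
147 355 362 8
148 355 362 8
149 355 362 8
150 354 362 9
151 354 361 8
152 354 361 8
153 354 360 7
154 354 360 7
155 354 360 7
156 354 359 6
157 354 359 6
158 355 359 5
159 0 0 0
160 0 0 0
161 0 0 0
((372.51846504211426, 246.95051193237305), (8.656956672668457, 11.175678253173828))
((354.0493221282959, 170.95591926574707), (8.384071350097656, 12.6519193649292))
```

Run:
```python
from h import *
np.set_printoptions(precision=4,suppress=True)
env.servo_line([.437,-.191,.130],speed=.08); env.sleep(.2)
print(env.read_ee_pos(),env.read_force(),env.read_wrist_torque())
print(env.servo_line([.437,-.191,.098],speed=.03,force_limit=5))
print(env.read_ee_pos(),env.read_force(),env.read_wrist_torque(),env.read_time_s())
```

```text
[ 0.4374 -0.1913  0.1307] [-0.0457 -0.5599 -2.5983] [-0.0034 -0.1122 -0.0161]
True
[ 0.4368 -0.1905  0.1005] [1.2437 0.3371 2.9121] [ 0.0685 -0.2715 -0.0618] 9.9083
```

```bash
cat > turn.py <<'E'
from h import *
import sys
np.set_printoptions(precision=3,suppress=True)
def step(yaw,z,xy=(.437,-.191)):
    env.servo_line([*xy,z],attitude=quat(yaw)); 
    return env.read_ee_pos(),env.read_force(),env.read_wrist_torque()
E
python3 - <<'E'
from turn import *
yaw=np.radians(97.2); z=env.read_ee_pos()[2]-.0005
for i in range(6):
    yaw-=np.radians(3); p,f,t=step(yaw,z); N=f[2]+2.4
    print(i,round(z,4),p,f,t[2],env.read_time_s())
    z-=np.clip((7-N)*.0002,-.001,.001)
    if p[2]<.096 or N>25 or abs(t[2])>.6: break
E
```

```text
0 0.1 [ 0.437 -0.191  0.1  ] [ 1.042  1.325 -0.191] -0.032938415147071645 10.1583
1 0.099 [ 0.437 -0.191  0.099] [ 0.344  0.873 -1.681] 0.05405491449330848 10.4083
2 0.098 [ 0.437 -0.191  0.098] [-0.607  0.645 -1.923] 0.0056958126231632655 10.6583
3 0.097 [ 0.437 -0.191  0.097] [ 0.369  2.026 -2.591] 0.009534516084504667 10.9083
4 0.096 [ 0.437 -0.191  0.096] [-1.025  3.18   3.058] 0.10021926201871449 11.1583
5 0.0957 [ 0.437 -0.191  0.096] [-0.345  2.949  1.315] 0.07930003036426242 11.4083
```

Run:
```python
from turn import *
print(env.servo_line([.437,-.191,.086],speed=.02,force_limit=6)); print(env.read_ee_pos(),env.read_force(),env.read_wrist_torque(),env.read_time_s())
e=env.read_ee_pos(); p,d=env.capture("scene"); cv2.imwrite("pics/s2.png",cv2.resize(p[100:190,300:420],None,fx=6,fy=6,interpolation=2)[:,:,::-1])
```

```text
True
[ 0.437 -0.191  0.091] [0.25  1.357 3.566] [ 0.146 -0.158  0.092] 11.7583
```

View pics/s2.png

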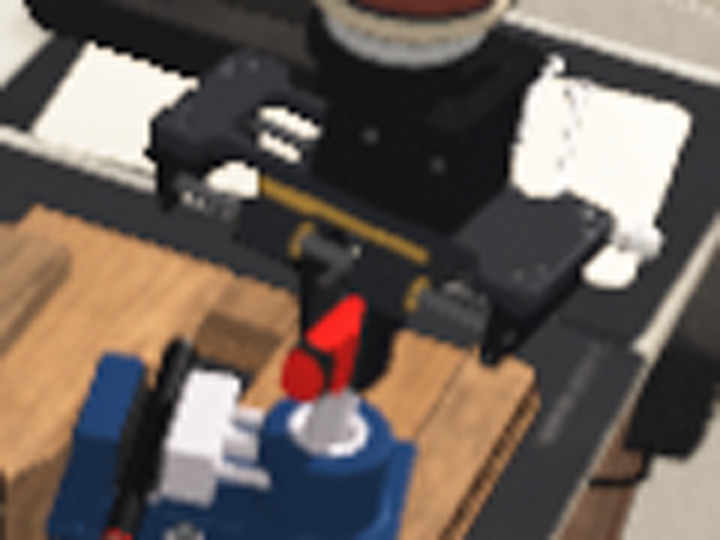

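The image shows the shank deep in the bush at crop (330,430). TCP z is 0.091, which matches the socket floor. Next I'll turn clockwise and watch the torque.

Run:
```python
from turn import *
yaw0=97.2-18; z=.0912; yaw=yaw0
print(env.read_tcp_rot())
while yaw>yaw0-80:
    yaw-=3; p,f,t=step(np.radians(yaw),z)
    print(yaw,p,f,t,env.read_gripper_force(),env.read_grip_width())
    if abs(t[2])>.48 or f[2]>15 : break
print(env.read_time_s())
```

```text
[0.77  0.638 0.    0.   ]
76.2 [ 0.437 -0.191  0.091] [ 1.617  0.71  -0.881] [ 0.311 -0.373  0.054] 29.99393268604763 0.019763883170415376
73.2 [ 0.437 -0.191  0.091] [ 1.951  1.24  -1.709] [ 0.287 -0.447  0.014] 29.998783750925213 0.019688500163228397
70.2 [ 0.437 -0.191  0.091] [ 1.348  1.305 -2.129] [ 0.225 -0.466  0.032] 29.999695399892516 0.019962283532103345
67.2 [ 0.437 -0.191  0.091] [ 1.38   1.093 -3.159] [ 0.243 -0.433  0.01 ] 29.99723550165072 0.02000979549669826
64.2 [ 0.437 -0.191  0.091] [ 1.683  0.85  -2.866] [ 0.343 -0.433  0.027] 29.992891550646164 0.019580239323840024
61.2 [ 0.437 -0.191  0.091] [ 1.151  1.428 -3.057] [ 0.331 -0.375  0.054] 29.988368405029178 0.019832110051175127
58.2 [ 0.437 -0.191  0.091] [ 1.672  2.13  -3.357] [ 0.391 -0.322  0.008] 29.98422489850782 0.01974434541997194
55.2 [ 0.437 -0.191  0.091] [ 2.066  2.147 -4.851] [ 0.446 -0.31   0.094] 29.981179885799065 0.019870790752783453
52.2 [ 0.437 -0.191  0.091] [ 1.604  2.389 -2.927] [ 0.56  -0.191  0.403] 30.08955381810665 0.019594818622557096
49.2 [ 0.437 -0.191  0.091] [-0.485  1.553 -4.04 ] [ 0.221 -0.041  0.713] 30.77742777786625 0.019964357694545354
14.3083
```

Run:
```python
from turn import *
for i in range(2):
    env.sleep(.15); print(env.read_ee_pos(),env.read_tcp_rot(),env.read_force(),env.read_wrist_torque())
a=[]
for n,(x,y,w,h) in {"scene":(300,110,100,80),"top":(330,190,80,80)}.items():
    p,d=env.capture(n); np.savez(n+"3.npz",p=p,d=d)
    for q in (np.load(n+"0.npz")["p"],p): a.append(cv2.resize(q[y:y+h,x:x+w],(400,300),interpolation=2))
cv2.imwrite("pics/c3.png",np.vstack([np.hstack(a[:2]),np.hstack(a[2:])])[:,:,::-1])
```

```text
[ 0.437 -0.191  0.091] [ 0.909  0.417 -0.     0.   ] [-0.296  1.366 -3.356] [ 0.206 -0.101  0.794]
[ 0.437 -0.191  0.091] [ 0.909  0.417 -0.    -0.   ] [-0.53   0.836 -3.519] [0.161 0.022 0.738]
```

View pics/c3.png

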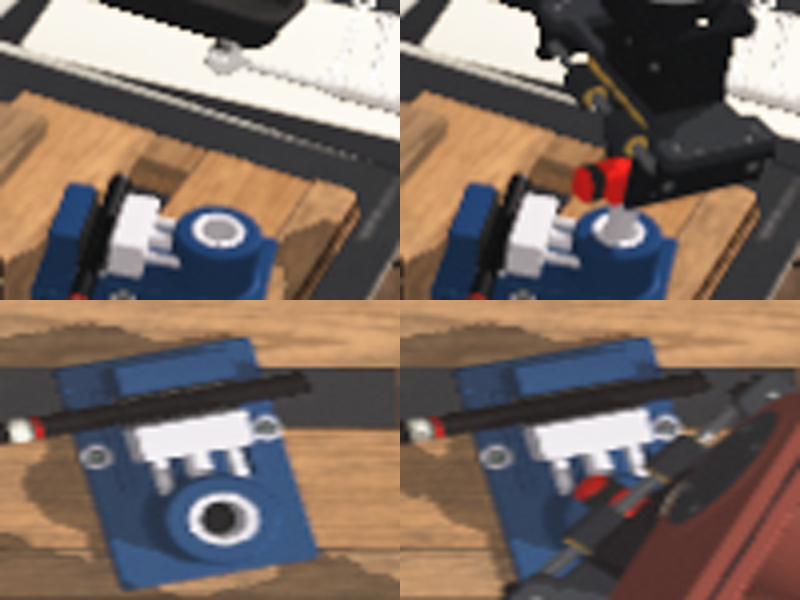

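The view shows the key still aligned in the grip and deep in the bush, with the torque holding at about 0.75 N m. I'll check whether the jaw has moved by comparing edge positions before and after.

Run:
```python
from turn import *
for n,reg in {"scene":{"jaw":(324,154,20,26),"fixed":(306,150,14,36),"shaft":(300,170,20,20)},"top":{"jaw":(354,214,28,14),"fixed":(344,196,40,12),"shaft":(330,208,60,12)}}.items():
    A,B=[cv2.cvtColor(np.load(f"{n}{i}.npz")["p"],cv2.COLOR_RGB2GRAY).astype(np.float32) for i in (0,3)]
    for k,(x,y,w,h) in reg.items():
        a,b=A[y:y+h,x:x+w],B[y:y+h,x:x+w]; W=np.eye(2,3,dtype=np.float32)
        try: cc,W=cv2.findTransformECC(a,b,W,cv2.MOTION_TRANSLATION)
        except Exception as e: cc=0
        print(n,k,"ECC shift",W[:,2],cc,"absdiff",abs(a-b).mean())
# predicted px shift for +x_clamp 1.5 mm
def proj(n,P):
    c,f,T=cal(n); q=T[:3,:3].T@(np.array(P)-T[:3,3]); return np.array([c["cx"]+f*q[0]/-q[2], c["cy"]-f*q[1]/-q[2]])
d=np.array([np.cos(.2),np.sin(.2),0])*.0015
for n in ("scene","top"): print(n,proj(n,np.array([.49,-.18,.05])+d)-proj(n,[.49,-.18,.05]))
env.sleep(.2);print(env.read_wrist_torque(),env.read_tcp_rot())
```

```text
scene jaw ECC shift [-0.401 -0.073] 0.9890860898663193 absdiff 6.396154
scene fixed ECC shift [-0.004  0.002] 0.9999923332187793 absdiff 1.3075397
scene shaft ECC shift [-0.006  0.036] 0.9996267124346987 absdiff 1.4625
top jaw ECC shift [-0.161 -0.395] 0.9979447054627347 absdiff 6.484694
top fixed ECC shift [-0.013 -0.009] 0.9999600092572011 absdiff 0.95416665
top shaft ECC shift [-0.175 -0.203] 0.9366064511391757 absdiff 2.4916666
scene [-0.514 -0.108]
top [-0.115 -0.565]
[0.135 0.017 0.799] [ 0.909  0.416 -0.    -0.   ]
```

The jaw advanced about 1.1 mm (around 0.45 rad) and the torque then jumped to 0.8 N m. The screw is at its stop. I'll unload the torque and draw the key out.

Run:
```python
from turn import *
yaw=49.2
for i in range(8):
    t=env.read_wrist_torque()[2]
    if t<.12: break
    yaw+=1; p,f,t=step(np.radians(yaw),.0912); print(yaw,f,t)
h=env.servo_line([.437,-.191,.135],speed=.06,force_limit=20); print(h,env.read_ee_pos(),env.read_force(),env.read_grip_width())
if not h:
    env.servo_line([.437,-.191,.205],speed=.15); print(env.read_force(),env.read_wrist_torque(),env.read_time_s())
    env.goto([.4422,.2005,.20],quat(np.radians(97.2))); env.sleep(.2); print(env.read_ee_pos(),env.read_time_s())
    for n in ("scene","top"):
        p,d=env.capture(n); np.savez(n+"4.npz",p=p,d=d)
    a=cv2.resize(np.load("scene4.npz")["p"][170:320,220:340],(480,600),interpolation=2); b=cv2.resize(np.load("top4.npz")["p"][200:275,160:255],(320,252),interpolation=2)
    cv2.imwrite("pics/c4.png",np.hstack([a,cv2.copyMakeBorder(b,0,348,0,0,0)])[:,:,::-1])
    A,B=[cv2.cvtColor(np.load(f"top{i}.npz")["p"],cv2.COLOR_RGB2GRAY).astype(np.float32) for i in (0,4)]
    for x,y,w,h in ((354,214,28,14),(344,196,40,12)):
        print(cv2.findTransformECC(A[y:y+h,x:x+w],B[y:y+h,x:x+w],np.eye(2,3,dtype=np.float32),cv2.MOTION_TRANSLATION)[1][:,2])
```

```text
50.2 [-0.194  0.255 -3.762] [0.094 0.014 0.548]
51.2 [-0.718  0.577 -4.596] [0.087 0.035 0.372]
52.2 [-0.061  0.497 -5.233] [0.092 0.07  0.208]
53.2 [-0.725  0.245 -3.915] [ 0.163  0.166 -0.001]
False [ 0.437 -0.191  0.135] [ 0.257  0.256 -1.527] 0.020033535031938148
[-0.156 -0.057 -1.386] [ 0.01  -0.025  0.008] 17.4083
[0.443 0.2   0.2  ] 19.0667
[-0.155 -0.406]
[-0.    -0.012]
```

View pics/c4.png

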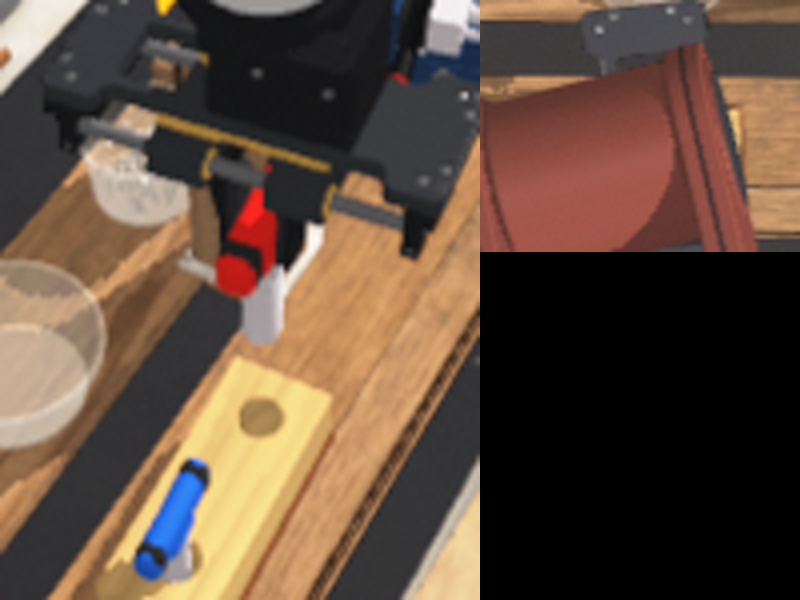

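The image shows the key held over the empty hole, whose mouth is at crop (262,418), full-frame (285.5,274.5). The shank tip is at crop (263,335), and the blue key is undisturbed.

Run:
```python
from turn import *
def proj(n,P):
    c,f,T=cal(n); q=T[:3,:3].T@(np.array(P)-T[:3,3]); return np.array([c["cx"]+f*q[0]/-q[2], c["cy"]-f*q[1]/-q[2]])
print(onplane("scene",285.4,274.4,.045),proj("scene",[.443,.2,.1287]),proj("scene",[.443,.2,.165]))
p=np.load("scene4.npz")["p"].astype(int)
for v in range(236,257,2):
    r=p[v,276:300]; m=(abs(r[:,0]-r[:,2])<28)&(r.mean(1)>100); u=np.nonzero(m)[0]+276; print(v,u.min() if len(u) else 0,u.max() if len(u) else 0)
env.servo_line([.4422,.2005,.125],speed=.1); env.sleep(.2); print(env.read_ee_pos(),env.read_force(),env.read_wrist_torque())
h=env.servo_line([.4422,.2005,.0800],speed=.04,force_limit=4); print(h,env.read_ee_pos(),env.read_force(),env.read_wrist_torque(),env.read_time_s())
```

```text
[0.44  0.199 0.045] [284.207 252.252] [284.24  241.758]
236 289 295
238 288 293
240 285 292
242 284 291
244 282 290
246 281 290
248 281 289
250 281 289
252 281 289
254 282 288
256 0 0
[0.443 0.201 0.126] [-0.259 -0.079 -2.334] [ 0.006 -0.143  0.034]
False [0.442 0.201 0.08 ] [ 0.064  0.811 -2.293] [-0.037 -0.146  0.037] 21.5417
```

Run:
```python
from turn import *
h=env.servo_line([.4422,.2005,.076],speed=.02,force_limit=3); print(h,env.read_ee_pos(),env.read_force())
env.move_gripper(.05); env.sleep(.2); print(env.read_grip_width(),env.read_force())
print(env.servo_line([.4422,.2005,.20],speed=.1,force_limit=8))
env.goto([.35,-.35,.25],quat(np.radians(60))); env.sleep(.3)
print(env.read_time_s())
a=[]
for n,(x,y,w,h) in {"scene":(230,130,150,200),"top":(160,190,240,90)}.items():
    p,d=env.capture(n); np.savez(n+"5.npz",p=p,d=d); a.append(p[y:y+h,x:x+w])
a=[cv2.resize(a[0],(330,440),interpolation=2),cv2.resize(a[1],(470,176),interpolation=2)]
cv2.imwrite("pics/c5.png",np.hstack([a[0],cv2.copyMakeBorder(a[1],0,264,0,0,0)])[:,:,::-1])
for n,x,y,w,h in (("scene",324,154,20,26),("scene",306,150,14,36),("top",354,214,28,14),("top",165,235,37,21)):
    A,B=[cv2.cvtColor(np.load(f"{n}{i}.npz")["p"],cv2.COLOR_RGB2GRAY).astype(np.float32) for i in (0,5)]
    try: print(n,cv2.findTransformECC(A[y:y+h,x:x+w],B[y:y+h,x:x+w],np.eye(2,3,dtype=np.float32),cv2.MOTION_TRANSLATION)[1][:,2])
    except Exception as e: print("ecc fail")
for n,(a,b,c,d) in {"top":(200,232,245,258),"scene":(268,238,302,282)}.items():
    z=np.load(n+"5.npz"); p=z["p"].astype(int); m=np.zeros((420,560),bool); m[b:d,a:c]=((p[...,0]>100)&(p[...,1]<60)&(p[...,2]<60))[b:d,a:c]
    Q=pts(n,z["d"])[m]; print(n,m.sum(),Q.mean(0),np.percentile(Q[:,2],[5,50,90]))
```

```text
True [0.444 0.201 0.08 ] [-0.811  0.053  5.393]
0.04991109309589002 [ 0.32  -0.046 -0.383]
False
26.4417
scene [-0.387 -0.059]
scene [ 0.011 -0.012]
top [-0.155 -0.408]
top [-0.557 -0.701]
top 174 [0.442 0.2   0.117] [0.107 0.11  0.113]
scene 300 [0.438 0.207 0.107] [0.094 0.11  0.112]
```

View pics/c5.png

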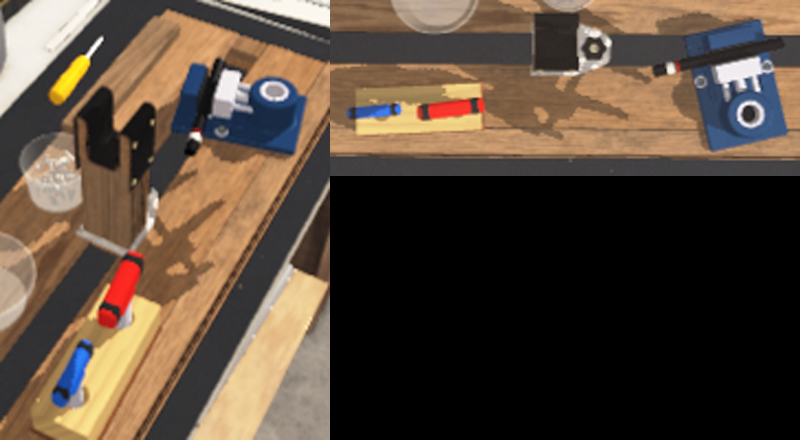

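The red key is back upright in its hole with its bar top at the same height as at the start. The jaw has stayed advanced and nothing else appears moved, so I'm handing in.

```bash
python3 -c "
from rig import env
print(env.sign_off())"
```

```text
the job is handed in; nothing more can be done
None
```

I turned the clamp screw clockwise to its stop, where the torque peaked at about 0.8 N m and the jaw had advanced about 1 mm. The red key is back upright in its empty hole and the job was handed in at about 26 s; the shaft's grip was judged from the stop torque, not tested directly.

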